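# Wash tray up to the pouring stand, safety cap off the cleaner canister

### The arm

A 6-joint arm with a two-finger parallel gripper is mounted at the origin on the work surface. World frame = base frame: x ahead of the robot, y to its left, z up, the work surface at z = 0. Lengths are in m, angles in rad, forces in N, time in s.
With the tool pointing down it reaches from about 0.4 to 0.825 m from the base axis. Payload 7 kg.
Tool frame: the origin (TCP) lies midway between the tips of the shut fingers; the grasp point (between the pads) lies 19 mm behind it; z points along the fingers, y is the direction in which the jaws open and shut (so a half turn about z gives the same grasp; the last joint's range is limited). The gripper opens to 85 mm and grips with 20 to 120 N. Pads are 22 mm wide; open, the fingers measure 114 mm over their backs; the gripper's body (76 mm by 85 mm) begins 54 mm behind the grasp point. The pads swing forward as they close: fully open they stand 13 mm farther back than shut.
Start: joints at [1.619, 0.359, 0.012, 0, -1.224, -0.288], TCP at [0.16, 0.656, 0.231] pointing down, gripper open.
Joint ranges: [-3.07, 3.07], [-1.43, 2.12], [-1.02, 1.25], [-3.03, 1.67], [-3.05, -0], [-3.03, 3.03]. Speed limits (rad/s): [2.39, 2.39, 3.01, 3.14, 3.14, 3.14].

### API

Orientations are given as a unit quaternion [x, y, z, w].
In Python, from station import * gives the robot as it stands.
- The arm moves only by the tool play_rows, never from a script. Its argument "plan" is a list of rows, each a list of 7 numbers: the turn, a rotation vector about the tool's x, y, z in rad, then the shift along the tool's x, y, z in mm, then the closure, from 0 (fully open) to 1 (shut). A call has exactly 10 rows; each row is the pose to reach, as a shift and turn from the pose commanded when the call began, along the tool's axes at that moment; what a row does not reach only later rows make up. A row lasts 1/10 s, in which the tool goes at most 50 mm and 8.59 degrees, less where a joint would pass 70% of its speed; a pose out of reach is approached as far as the arm can. A call with a gripper value outside its range is refused whole. The fingers move at their own pace and stop on an object; the grip force is fixed at half the most. Time passes only in rows, so rows that repeat a pose let the fingers close, or fill a call up. It gives the time, the measured TCP pose, the force and the opening at its end, in the units of the state.
- get_obs(): the state, without advancing time (a new reading comes with each control period).
- grab_frame(name): name is "side" or "top" or "wrist"; returns a dict with "image" (420x560x3 uint8, blue, green, red), "fx", "fy", "cx", "cy" (pixels), "origin" and "orientation" of the camera in the world; the wrist camera has in their place "tool_from_camera" (4x4, takes a point from camera to tool coordinates, whose origin is the TCP and whose axes are the flange's). Camera axes: x right, y up, looking along -z (the intrinsics and any distortion apply to the point x, -y, -z); pixel columns grow to the right and rows downward; lengths in m; the calibration is good to about 2 mm. A picture is of the moment at which its call begins: read the wrist's pose just before it. There is no depth.
- finish_job(): hands the job in, once; it reports no verdict.
The state is a dict: "t": time; "joints": joint angles; "joint_velocities": joint speeds; "joint_torque": joint torques, N m; "eef_pos": TCP position; "eef_rot": TCP orientation; "ft_force": force on the tool from outside, world axes, zero at the start; "wrist_torque": the same for the moment, N m; "finger_gap": opening from 0.0 (shut) to 1.0 (fully open).
Only numpy, scipy, OpenCV 4.12 (cv2) and the standard library are available. Lean on these libraries where they do the work, as an engineer would, in place of code of your own. Each camera call takes 0.05 s, during which the arm holds its last target.

### The job

Get the parts cleaner ready to pour: first slide the blue wash tray, with the brake caliper lying in it, along the bench until its long side is up against the front bar of the pouring stand, square to it and centred on it. Then take the red push-and-turn safety cap off the canister: press it down, twist it anticlockwise while it is down until it comes free, and lift it straight up; finish still holding the cap in the gripper, level and straight above the open mouth, about 8 cm up. Keep the tray flat on the bench, and leave the other things lying about where they are.

Things in the scene. Friction and masses are not known exactly. Their poses are not given: they have to be found in the camera images.
- stand_front (a point): Middle of the flat front face of the dark grey front bar (188 mm long, 20 mm high) of the pouring stand, 10 mm above the bench. x points from the bar back into the stand, y along the bar, z up. The stand faces roughly to the robot's right (-y of the world).
- stand: Pouring stand, bolted down, 200 x 188 mm; origin at the centre of its underside, axes as stand_front. Its cradle, locked by a pin, holds an off-white 2.5-litre canister, 158 x 114 mm, its flat top 181 mm above the bench, with a low handle behind the neck, at most 199 mm above the bench.
- mouth (a point): Centre of the canister's mouth at the rim of its neck (33 mm across), 215 mm above the bench, 62 mm behind the front face of the bar; axes as stand_front.
- cap_center (a point): Centre (half-way up) of the red ribbed round safety cap: 57 mm across, 27.5 mm high, closed top, 41 g. Loose, but locked on the neck at the start, its centre then 4 mm above the rim of the mouth, its axes parallel to those of mouth, z up. Nothing within 100 mm of it stands higher than 6 mm below the foot of its skirt.
- cap_foot (a point): Centre of the cap's lower rim. Inside are three lugs, held up by the seal's spring in notches of a flange round the neck. While up, the cap neither turns (3 degrees of play) nor lifts. Pressed down 3.5 to 5.5 mm it turns anticlockwise seen from above; turned 42 to 80 degrees (60 is best, it stops at 85) the lugs stand in the gaps and it lifts straight off, clear of the neck after 20 mm.
- seal (a joint): Spring-loaded seal inside the cap: 0 m as locked at the start, 0.003 m with the cap pressed down just past the teeth, at most 0.006 m; -0.0025 m once the cap is off. Pressing takes 5 N to start, 11 N at 3 mm, 17 N at 6 mm.
- tray_center (a point): Centre of the blue plastic wash tray, 25 mm above its underside: open-topped, 170 mm along its x, 220 mm along its y (the long sides), 50 mm high, walls 4 mm, 0.45 kg, lying loose on the bench. The side at +x faces the stand and goes against its bar; x is within about 0.25 rad of the stand's x at the start.
- tray_edge (a point): Middle of the outside of the tray's long side facing the stand, 25 mm above its underside, 85 mm from the tray's centre along +x; axes as tray_center.
- caliper: Bronze-coloured motorcycle brake caliper, 66 x 142 x 38 mm, 0.35 kg, lying loose in the wash tray; origin at the centre of its underside, its length along y. It rides along in the tray and stays in it.
- spray_can: Bystander: silver and red spray can, 65 mm across, 192 mm high, standing; origin at the centre of its underside.
- polish_bottle: Bystander: orange plastic bottle with a white pointed cap, 64 mm across, 180 mm high, standing; origin at the centre of its underside.
- grease_tin: Bystander: green tin with a metal lid, 79 mm across, 64 mm high, standing; origin at the centre of its underside.
- wrench: Bystander: steel spanner, 190 mm long, lying; origin at the middle of its length, under it, along x.
- screwdriver: Bystander: screwdriver with black handle, 210 mm long, lying; origin at the middle of its length, under it, along x.
- brush: Bystander: flat parts brush with wooden handle, 200 mm long, lying; origin at the middle of its length, under it, along x.
- lever: Bystander: aluminium brake lever with a ball end, 210 mm long, lying; origin near the middle of its length, under it, along x.
Things that resemble listed ones, but are neither listed nor needed, are in the scene too. What is meant by the part that bears cap_center is not black, and is the smaller of those in its own colour. There is more than one size of the caliper; the job needs the larger.

How it is judged:
On the way, in this order (a step that is already met when the one before it is completed fails the run):
1. the wash tray lies up against the front bar of the stand, square and centred (x of tray_edge in the frame of stand_front above -0.012 m and y of tray_edge in the frame of stand_front between -0.03 and 0.03 m and angle between the x axis of tray_center and the x axis of stand_front, either way round below 0.12 rad and height (world z) of tray_center below 0.032 m), for 0.2 s.
2. the cap is pressed down on the neck (z of cap_center in the frame of mouth below 0.0017 m), for 0.05 s.
3. the cap is off the neck, held above the mouth (z of cap_center in the frame of mouth between 0.05 and 0.14 m and horizontal distance between cap_center and mouth below 0.03 m and angle between cap_center's own z axis and vertical below 0.3 rad and contact force between the fingers and cap above 1 N), for 0.2 s.
At the end, for the whole second after the job is handed in: Cap held still and level (17 degrees), touching nothing else, its centre 50 to 140 mm above the mouth, within 30 mm of its axis; tray flat on the bench, its long side within 12 mm of the stand's front bar, centred to 30 mm, square to 7 degrees, the caliper in it (all of step 1 and all of step 3 and x of caliper in the frame of tray_center between -0.085 and 0.085 m and y of caliper in the frame of tray_center between -0.11 and 0.11 m and height (world z) of caliper below 0.04 m and contact force between cap and stand below 0.05 N and linear speed of cap below 0.03 m/s and linear speed of tray below 0.02 m/s); the arm keeps its last pose, push and grip.
It fails at once if the tray is lifted off the bench or tipped (height (world z) of tray_center above 0.045 m or angle between tray_center's own z axis and vertical above 0.2 rad).
It fails at once if another thing on the bench is pushed away or knocked over (distance of any of spray_can, polish_bottle, grease_tin, wrench, screwdriver, brush, lever from where it was at the start of the episode above 0.025 m or angle between any of spray_can, polish_bottle, grease_tin's own z axis and vertical above 0.4 rad).
It also fails if it takes over 53 s, if anything falls off the work surface, if the arm or the gripper's body presses on something with over 40 N, if the wrist force passes 120 N, or if a joint passes its speed limit or range.

## Working session

There is one attempt and no reset: what is moved stays moved. The work goes in short steps, Python scripts to look and compute and a tool call to move; the robot and the scene stay as the last step left them, time stands still between calls to the robot, and variables do not carry over. Pictures are saved under pics/ and viewed, and the job is handed in when it is done.

Besides the shell and the picture viewer there is one more tool, called by a JSON object that holds its "fn" and its "kwargs". play_rows: Moves the arm, as the interface text tells. Its arguments: {"type":"object","properties":{"plan":{"type":"array","items":{"type":"array","items":{"type":"number"}}}},"required":["plan"]}

```bash
ls; mkdir -p pics; python3 - <<'E'
from station import *
import cv2
print(get_obs())
for n in ["side","top","wrist"]:
    f=grab_frame(n); cv2.imwrite(f"pics/{n}0.png",f["image"])
    print(n,{k:v for k,v in f.items() if k!="image"})
E
```

```text
pics
{'t': 0.0, 'joints': array([ 1.61908118e+00,  3.59370207e-01,  1.10403737e-02, -3.50541892e-04,
       -1.22412686e+00, -2.88071523e-01]), 'joint_velocities': array([-1.61867454e-03, -8.54046399e-04, -6.45586106e-04,  1.58553358e-03,
        7.94957376e-04,  8.24292886e-05]), 'joint_torque': array([ 4.67710797e-04, -5.83317375e+01,  2.93424922e+01,  6.93675399e+00,
       -5.74752252e-03,  1.87303920e-05]), 'eef_pos': array([0.16024038, 0.65518666, 0.23036637]), 'eef_rot': array([ 9.92813903e-01, -1.19665527e-01, -2.35077318e-05,  8.46056377e-04]), 'ft_force': array([0.26324675, 0.19227268, 0.07942982]), 'wrist_torque': array([ 0.02025507, -0.01260539,  0.00634453]), 'finger_gap': 1.0014942509492122}
side {'fx': 511.779082359357, 'fy': 511.779082359357, 'cx': 271.36847476867376, 'cy': 206.47606025608962, 'origin': array([0.20948571, 1.2256731 , 1.16695376]), 'orientation': array([-0.05986245,  0.42843468,  0.89468892, -0.11131914])}
top {'fx': 416.40534808830006, 'fy': 416.40534808830006, 'cx': 273.17169445208026, 'cy': 207.00281859402295, 'origin': array([0.38208705, 0.00878704, 1.26829202]), 'orientation': array([ 0.04158504, -0.05993427, -0.69881073,  0.71157722])}
wrist {'fx': 363.047054764798, 'fy': 363.047054764798, 'cx': 276.62218483840087, 'cy': 207.37086939285365, 'tool_from_camera': array([[-5.08844813e-04,  9.56917919e-01,  2.90358118e-01,
         7.43909120e-02],
       [ 9.99999459e-01,  2.23611962e-04,  1.01552609e-03,
         1.00408314e-03],
       [ 9.06847565e-04,  2.90358478e-01, -9.56917516e-01,
        -1.41105025e-01],
       [ 0.00000000e+00,  0.00000000e+00,  0.00000000e+00,
         1.00000000e+00]])}
```

View pics/side0.png

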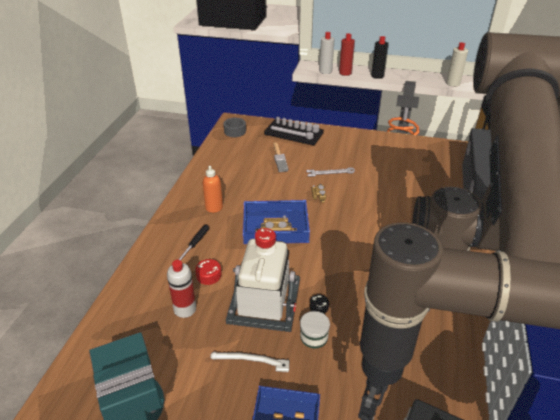

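View pics/top0.png

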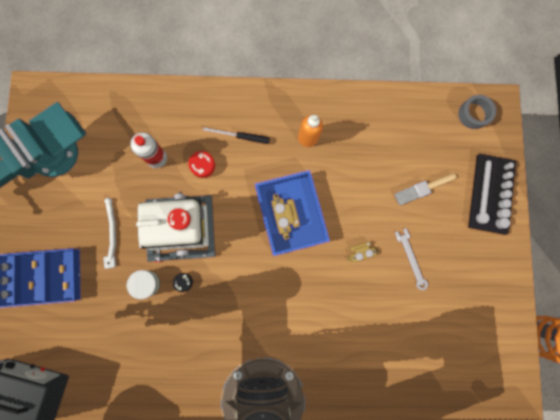

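View pics/wrist0.png

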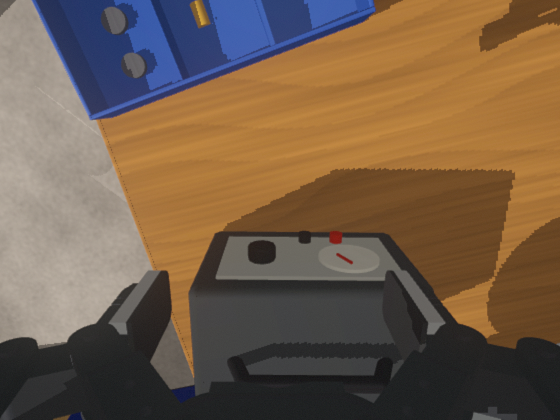

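```bash
cat > h.py <<'E'
from station import *
import cv2, numpy as np
from scipy.spatial.transform import Rotation as R
def cam(f,obs=None):
    if "origin" in f: return R.from_quat(f["orientation"]).as_matrix(), np.array(f["origin"])
    T=np.array(f["tool_from_camera"]); Rt=R.from_quat(obs["eef_rot"]).as_matrix()
    return Rt@T[:3,:3], Rt@T[:3,3]+obs["eef_pos"]
def proj(f,P,obs=None):
    Rm,o=cam(f,obs); c=(np.atleast_2d(P)-o)@Rm
    return np.c_[f["cx"]+f["fx"]*c[:,0]/-c[:,2], f["cy"]-f["fy"]*c[:,1]/-c[:,2]]
def ray(f,uv,obs=None):
    Rm,o=cam(f,obs); uv=np.atleast_2d(uv).astype(float)
    d=np.c_[(uv[:,0]-f["cx"])/f["fx"],-(uv[:,1]-f["cy"])/f["fy"],-np.ones(len(uv))]@Rm.T
    return o,d
def onz(f,uv,z,obs=None):
    o,d=ray(f,uv,obs); return o+d*((z-o[2])/d[:,2])[:,None]
E
python3 - <<'E'
from h import *
o=get_obs(); t=grab_frame("top"); s=grab_frame("side")
print(proj(t,[[0,0,0],[.16,.655,.23],[.3,0,0],[0,.5,0]]), proj(s,[[0,0,0],[.16,.655,.23]]))
for n,uv,z in [("cap",(179,219),.2328),("redbig",(201,164),.03),("tray",(291,212),.025),("bot",(311,130),0),("tin",(143,285),.064),("spray",(145,140),.19),("lever",(111,230),.01)]:
    print(n,onz(t,uv,z))
im=t["image"]
c=cv2.resize(im[100:330,100:360],None,fx=3,fy=3,interpolation=cv2.INTER_CUBIC)
cv2.imwrite("pics/c1.png",c[:600,:])
c=cv2.resize(s["image"][170:380,140:350],None,fx=2.8,fy=2.8,interpolation=cv2.INTER_CUBIC)
cv2.imwrite("pics/c2.png",c)
E
```

```text
[[262.12088748 401.13843991]
 [-14.92732108 358.06597169]
 [264.12537713 294.99102036]
 [ 86.82764013 399.66493193]] [[437.66432967 268.68187982]
 [374.03626717 405.39920849]]
cap [[0.49733476 0.21688057 0.2328    ]]
redbig [[0.68910854 0.19934437 0.03      ]]
tray [[ 0.5481658  -0.07613551  0.025     ]]
bot [[ 0.81504244 -0.13872596  0.        ]]
tin [[0.32686901 0.34275777 0.064     ]]
spray [[0.71138686 0.32546964 0.19      ]]
lever [[0.48506314 0.4627212  0.01      ]]
```

View pics/c1.png

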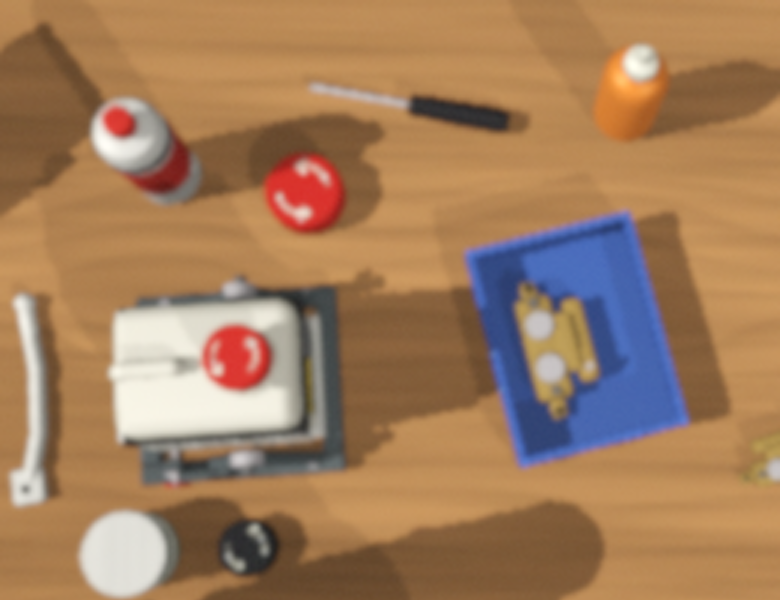

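View pics/c2.png

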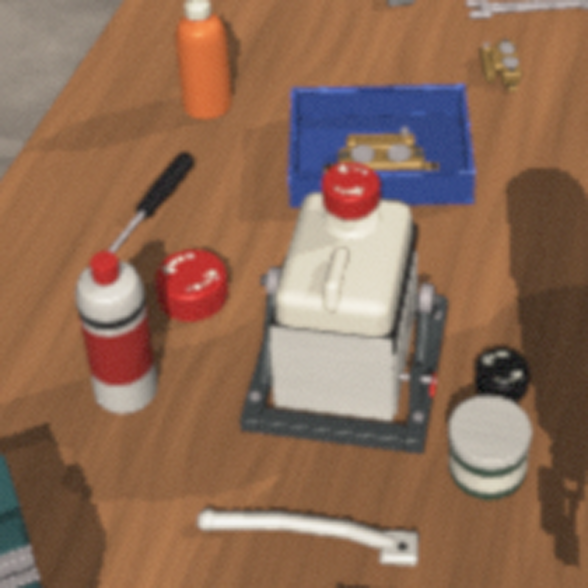

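```bash
python3 - <<'E'
from h import *
o=get_obs(); t=grab_frame("top"); s=grab_frame("side")
hsv=cv2.cvtColor(t["image"],cv2.COLOR_BGR2HSV)
m=cv2.inRange(hsv,(105,120,50),(130,255,255)); m[:,:240]=0
cs,_=cv2.findContours(m,cv2.RETR_EXTERNAL,cv2.CHAIN_APPROX_NONE); c=max(cs,key=cv2.contourArea)
h=cv2.convexHull(c); ap=cv2.approxPolyDP(h,6,True)[:,0]
print("tray hull",ap.tolist(), cv2.minAreaRect(c), cv2.boxPoints(cv2.minAreaRect(c)).tolist())
P=onz(t,ap,.05); print(P)
# reds
for f,n in((t,"top"),(s,"side")):
    hh=cv2.cvtColor(f["image"],cv2.COLOR_BGR2HSV)
    r=cv2.inRange(hh,(0,170,90),(5,255,255))|cv2.inRange(hh,(174,170,90),(180,255,255))
    k=cv2.findContours(r,cv2.RETR_EXTERNAL,cv2.CHAIN_APPROX_NONE)[0]
    for q in k:
        if cv2.contourArea(q)>80: print(n,cv2.contourArea(q),cv2.minEnclosingCircle(q),cv2.boundingRect(q))
c=cv2.resize(t["image"][180:270,130:230],None,fx=6,fy=6,interpolation=cv2.INTER_CUBIC)
cv2.imwrite("pics/c3.png",c)
c=cv2.resize(s["image"][215:335,215:315],None,fx=5,fy=5,interpolation=cv2.INTER_CUBIC)
cv2.imwrite("pics/c4.png",c)
E
```

```text
tray hull [[308, 172], [327, 240], [274, 253], [256, 185]] ((291.61767578125, 212.4705810546875), (72.0330810546875, 57.238407135009766), 75.96376037597656) [[255.11767578125, 184.4705810546875], [310.6470947265625, 170.58822631835938], [328.11767578125, 240.4705810546875], [272.5882568359375, 254.35293579101562]]
[[ 0.66689199 -0.12429359  0.05      ]
 [ 0.46405325 -0.18102652  0.05      ]
 [ 0.42347109 -0.02608126  0.05      ]
 [ 0.62382676  0.03070518  0.05      ]]
top 159.0 ((179.25376892089844, 218.26382446289062), 10.265583992004395) (172, 209, 18, 20)
top 409.0 ((200.92857360839844, 164.14285278320312), 13.576221466064453) (188, 151, 27, 26)
top 82.0 ((153.0, 154.5), 9.708344459533691) (145, 147, 17, 16)
side 289.5 ((182.81117248535156, 293.8836975097656), 12.78110122680664) (171, 285, 23, 22)
side 429.5 ((209.0, 272.0), 13.601571083068848) (196, 259, 25, 26)
side 236.5 ((264.8855285644531, 237.22288513183594), 10.045315742492676) (256, 230, 19, 18)
side 283.0 ((345.0, 54.0), 19.416587829589844) (340, 35, 13, 39)
```

View pics/c3.png

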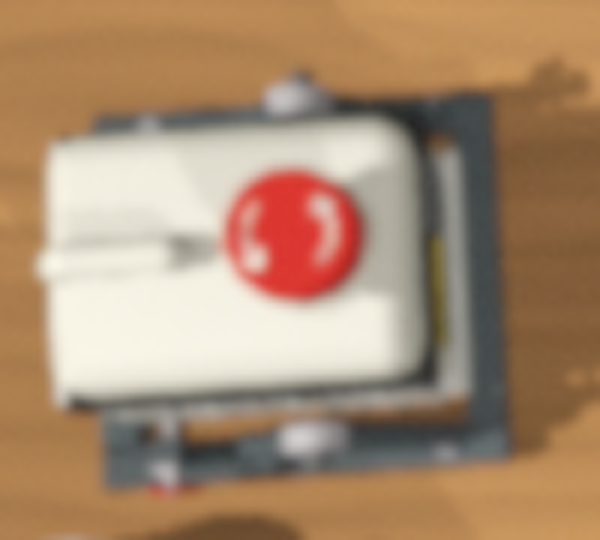

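View pics/c4.png

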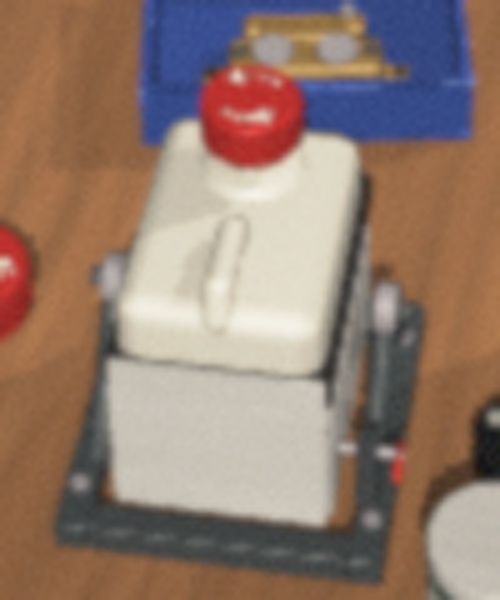

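```bash
python3 - <<'E'
from h import *
t=grab_frame("top"); s=grab_frame("side")
c3=lambda p: [130+p[0]/6-.4,180+p[1]/6-.4]
c4=lambda p: [215+p[0]/5-.4,215+p[1]/5-.4]
a=onz(t,[c3((493,95)),c3((510,455))],.005); print("bar ends top",a, np.linalg.norm(a[0]-a[1]), np.arctan2(*(a[0]-a[1])[[1,0]]))
m=a.mean(0); d=(a[0]-a[1]); 
b=onz(t,[c3((95,120)),c3((105,488))],.015); print("left corners",b)
r=onz(s,[c4((60,540)),c4((380,580)),c4((422,315))],.0); print("side back corners",r)
print("cap top: ",onz(t,[c3((293,234))],.2328), onz(t,[[179.25,218.26]],.2328))
print("cap side:",onz(s,[c4((252,92))],.2328))
P=np.array([[.66689,-.12429],[.46405,-.18103],[.42347,-.02608],[.62383,.03071]])
print("tray c",P.mean(0), [np.linalg.norm(P[i]-P[i-1]) for i in range(4)], [np.arctan2(*(P[i]-P[i-1])[::-1]) for i in range(4)])
E
```

```text
bar ends top [[0.59727046 0.1662967  0.005     ]
 [0.41468458 0.1510232  0.005     ]] 0.183223581589442 0.08345677105412204
left corners [[0.57862302 0.36441673 0.015     ]
 [0.3948776  0.34854164 0.015     ]]
side back corners [[0.57867687 0.3618696  0.        ]
 [0.39591582 0.34511252 0.        ]
 [0.41545234 0.14199125 0.        ]]
cap top:  [[0.49830833 0.21833036 0.2328    ]] [[0.49919809 0.21635168 0.2328    ]]
cap side: [[0.49966872 0.21763764 0.2328    ]]
tray c [ 0.54456   -0.0751725] [np.float64(0.16087002082426669), np.float64(0.21062643044024648), np.float64(0.16017565014695587), np.float64(0.20825281198581688)] [np.float64(-1.299822856817844), np.float64(-2.8688363196589446), np.float64(1.8269347676900476), np.float64(0.2761955792660039)]
```

Candidates (top view): for the cap, the red one on the canister neck at (179,219), a larger red one on the bench at (201,164) and a black one at (182,282). I choose (179,219). For the tray, the blue tray with the larger caliper at (291,212), not the organiser at (40,275). The small caliper at (361,251) is ignored. The close crops c1 and c2 confirm both choices.

Measured positions:

| Thing | Position (x, y) | Yaw |
|---|---|---|
| Bar middle | (0.505, 0.157) | stand x ≈ 1.66 |
| Cap | (0.499, 0.217) | – |
| Tray centre | (0.545, -0.075) | x ≈ 1.836 |

First move: go to above the tray's far long wall.

{"fn": "play_rows", "kwargs": {"plan": [[0, 0, 0, 0, 0, -50, 0], [0, 0, 0.15, 20, 24, -100, 0.3], [0, 0, 0.3, 50, 59, -110, 0.45], [0, 0, 0.45, 82, 97, -110, 0.45], [0, 0, 0.6, 115, 135, -110, 0.45], [0, 0, 0.75, 147, 173, -110, 0.45], [0, 0, 0.9, 180, 211, -110, 0.45], [0, 0, 1.05, 212, 249, -110, 0.45], [0, 0, 1.2, 244, 287, -110, 0.45], [0, 0, 1.35, 277, 325, -110, 0.45]]}}

```text
t: 1.45
eef_pos: [0.351, 0.2751, 0.3418]
eef_rot: [-0.698, 0.716, 0.0, 0.001]
ft_force: [1.4, 0.7, -0.0]
finger_gap: 0.547
```

```bash
cat >> h.py <<'E'
def delta(o,pos,xyaw):
    """tool-frame shift (mm) and turn about tool z to reach world pos with tool x yaw, tool down"""
    Rt=R.from_quat(o["eef_rot"]); yaw=np.arctan2(*Rt.as_matrix()[[1,0],0])
    d=Rt.inv().apply(np.array(pos)-o["eef_pos"])*1000
    dy=-(xyaw-yaw); dy=(dy+np.pi)%(2*np.pi)-np.pi
    return np.round(d,1), round(dy,4)
def st(o):
    print("t",round(o["t"],2),"p",np.round(o["eef_pos"],4),"q",np.round(o["eef_rot"],4),"j",np.round(o["joints"],3),"F",np.round(o["ft_force"],1),"gap",round(o["finger_gap"],3))
E
python3 - <<'E'
from h import *
o=get_obs(); st(o); print(delta(o,[.566,-.155,.25],-2.877))
E
```

```text
t 1.45 p [0.351  0.2751 0.3418] q [-6.984e-01  7.157e-01  2.000e-04  7.000e-04] j [ 1.109 -0.09  -0.27   0.    -1.39  -1.134] F [ 1.4  0.7 -0. ] gap 0.547
(array([ 424.9, -225.4,   91.4]), np.float64(1.2817))
```

{"fn": "play_rows", "kwargs": {"plan": [[0, 0, 0.14, 42, -22, 0, 0.45], [0, 0, 0.28, 86, -45, 0, 0.45], [0, 0, 0.42, 130, -69, 0, 0.45], [0, 0, 0.56, 174, -92, 0, 0.45], [0, 0, 0.7, 218, -115, 0, 0.45], [0, 0, 0.84, 262, -139, 0, 0.45], [0, 0, 0.98, 306, -162, 30, 0.45], [0, 0, 1.12, 350, -185, 60, 0.45], [0, 0, 1.25, 394, -209, 75, 0.45], [0, 0, 1.28, 425, -225, 91, 0.45]]}}

```text
t: 2.45
eef_pos: [0.5657, -0.1488, 0.2524]
eef_rot: [-0.133, 0.991, -0.0, 0.0]
ft_force: [1.1, 1.4, 1.5]
finger_gap: 0.549
```

```bash
python3 - <<'E'
from h import *
o=get_obs(); st(o); w=grab_frame("wrist"); cv2.imwrite("pics/w1.png",w["image"]); t=grab_frame("top"); cv2.imwrite("pics/t1.png",t["image"])
E
```

```text
t 2.45 p [ 0.5657 -0.1488  0.2524] q [-1.332e-01  9.911e-01 -1.000e-04  4.000e-04] j [ 0.077  0.198 -0.161  0.    -1.211 -1.381] F [1.1 1.4 1.5] gap 0.549
```

View pics/w1.png

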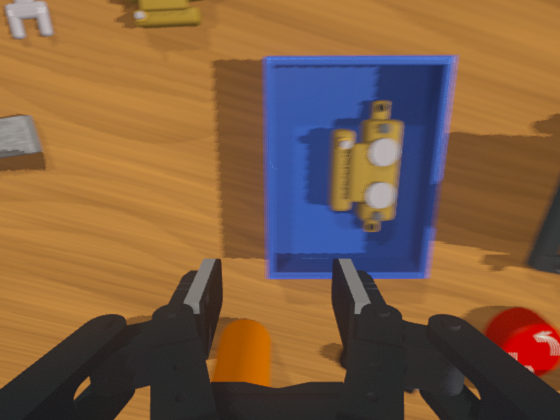

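View pics/t1.png

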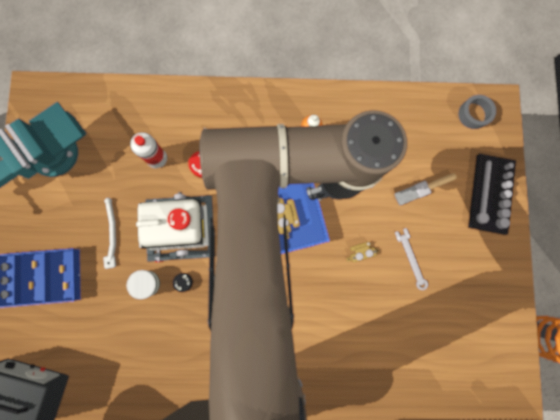

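```bash
python3 - <<'E'
from h import *
o=get_obs(); w=grab_frame("wrist")
P=onz(w,[[265,57],[455,57],[430,278],[267,278]],.05,o)[:,:2]
print(P, P.mean(0),[np.linalg.norm(P[i]-P[i-1]) for i in range(4)], [np.arctan2(*(P[i]-P[i-1])[::-1]) for i in range(4)])
m=(P[0]+P[3])/2; print("far wall mid",m)
c=P.mean(0); print(proj(w,[[.566,-.155,.05]],o))
E
```

```text
[[ 0.46267253 -0.18964909]
 [ 0.41920115 -0.02998527]
 [ 0.6238514   0.02971852]
 [ 0.6680945  -0.13363096]] [ 0.54345489 -0.0808867 ] [np.float64(0.2129230313755191), np.float64(0.16547596485902272), np.float64(0.21318130761814008), np.float64(0.16923505733674596)] [np.float64(-2.875367978965202), np.float64(1.8366210108526295), np.float64(0.28385778611557716), np.float64(-1.306293069713555)]
far wall mid [ 0.56538351 -0.16164002]
[[272.64428595 179.58351569]]
```

```bash
python3 - <<'E'
from h import *
o=get_obs(); st(o); print(delta(o,[.565,-.160,.022],0.27-np.pi))
E
```

```text
t 2.6 p [ 0.5645 -0.1492  0.2502] q [-1.335e-01  9.911e-01  2.000e-04 -2.200e-03] j [ 0.076  0.201 -0.163 -0.    -1.212 -1.379] F [-0.1  0.9 -0.1] gap 0.549
(array([  1.4, -10.8, 228.2]), np.float64(-0.0023))
```

{"fn": "play_rows", "kwargs": {"plan": [[0, 0, 0, 0.5, -4, 40, 0.45], [0, 0, 0, 1, -8, 85, 0.45], [0, 0, 0, 1, -11, 130, 0.45], [0, 0, 0, 1, -11, 165, 0.45], [0, 0, 0, 1, -11, 195, 0.45], [0, 0, 0, 1, -11, 215, 0.45], [0, 0, 0, 1, -11, 228, 0.45], [0, 0, 0, 1, -11, 228, 0.45], [0, 0, 0, 1, -11, 228, 0.6], [0, 0, 0, 1, -11, 228, 0.75]]}}

```text
t: 3.6
eef_pos: [0.5681, -0.1575, 0.0264]
eef_rot: [-0.136, 0.991, -0.0, 0.001]
ft_force: [-0.4, 0.4, -0.1]
finger_gap: 0.257
```

```bash
python3 - <<'E'
from h import *
o=get_obs(); st(o); w=grab_frame("wrist"); cv2.imwrite("pics/w2.png",w["image"])
E
```

```text
t 3.6 p [ 0.5681 -0.1575  0.0264] q [-1.358e-01  9.907e-01 -2.000e-04  1.200e-03] j [ 0.061  0.426 -0.419  0.    -0.723 -1.36 ] F [-0.4  0.4 -0.1] gap 0.257
```

View pics/w2.png

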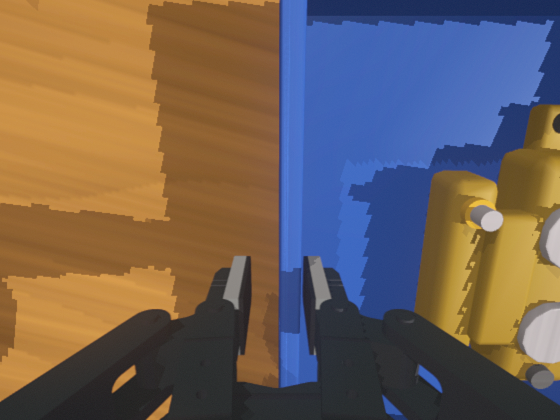

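{"fn": "play_rows", "kwargs": {"plan": [[0, 0, 0, 0, 0, 2, 0.8], [0, 0, 0, 0, 0, 2, 0.9], [0, 0, 0, 0, 0, 2, 1], [0, 0, 0, 0, 0, 2, 1], [0, 0, 0, 0, 0, 2, 1], [0, 0, 0, 0, 0, 2, 1], [0, 0, 0, 0, 0, 2, 1], [0, 0, 0, 0, 0, 2, 1], [0, 0, 0, 0, 0, 2, 1], [0, 0, 0, 0, 0, 2, 1]]}}

```text
t: 4.65
eef_pos: [0.567, -0.1574, 0.0233]
eef_rot: [-0.136, 0.991, 0.0, 0.0]
ft_force: [-1.5, 4.8, 5.6]
finger_gap: 0.033
```

```bash
python3 - <<'E'
from h import *
o=get_obs(); st(o); 
c=np.array([.5127,.0723]); u=np.array([np.cos(1.66),np.sin(1.66)])
p=c-(.083+.006)*u
z=o["eef_pos"][2]
print(p,delta(o,[*p,z],1.66-np.pi/2-np.pi))
# current tool relative to tray: centre estimate
E
```

```text
t 4.65 p [ 0.567  -0.1574  0.0233] q [-1.355e-01  9.908e-01  1.000e-04  2.000e-04] j [ 0.061  0.43  -0.422 -0.    -0.719 -1.36 ] F [-1.5  4.8  5.6] gap 0.033
[ 0.5206286  -0.01634614] (array([  6.8, 148.3,   0. ]), np.float64(0.1827))
```

{"fn": "play_rows", "kwargs": {"plan": [[0, 0, 0.01, 0, 6, 0, 1], [0, 0, 0.03, 1, 20, 0, 1], [0, 0, 0.05, 2, 38, 0, 1], [0, 0, 0.075, 3, 56, 0, 1], [0, 0, 0.1, 4, 75, 0, 1], [0, 0, 0.125, 5, 94, 0, 1], [0, 0, 0.15, 6, 113, 0, 1], [0, 0, 0.17, 6, 131, 0, 1], [0, 0, 0.183, 7, 143, 0, 1], [0, 0, 0.183, 7, 146, 0, 1]]}}

```text
t: 5.65
eef_pos: [0.5212, -0.0185, 0.0233]
eef_rot: [-0.045, 0.999, -0.0, 0.0]
ft_force: [1.4, -6.5, 3.3]
finger_gap: 0.035
```

```bash
python3 - <<'E'
from h import *
o=get_obs(); st(o); 
for n in ("wrist","top","side"):
    w=grab_frame(n); cv2.imwrite(f"pics/{n}3.png",w["image"])
c=cv2.resize(grab_frame("side")["image"][180:340,190:350],None,fx=3.7,fy=3.7,interpolation=cv2.INTER_CUBIC); cv2.imwrite("pics/sc3.png",c)
E
```

```text
t 5.65 p [ 0.5212 -0.0185  0.0233] q [-4.48e-02  9.99e-01 -3.00e-04  4.00e-04] j [ 3.420e-01  3.450e-01 -5.750e-01  1.000e-03 -6.510e-01 -1.824e+00] F [ 1.4 -6.5  3.3] gap 0.035
```

View pics/wrist3.png

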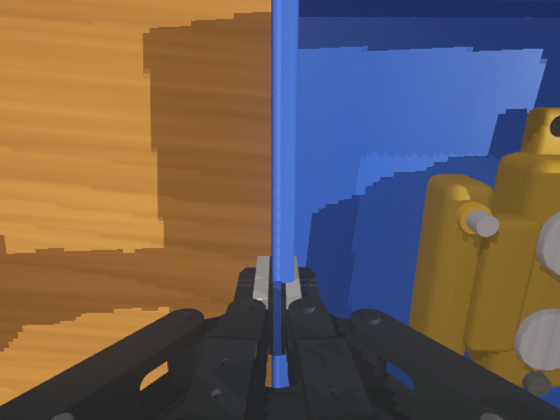

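View pics/top3.png

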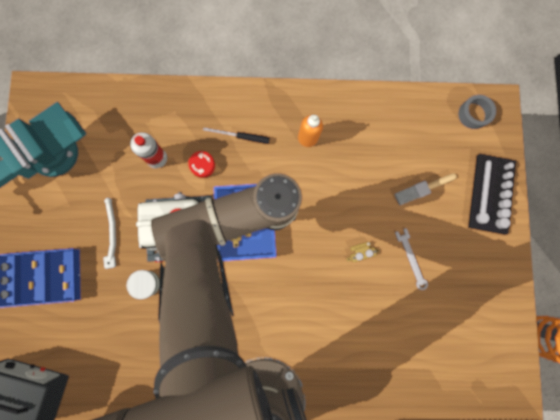

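View pics/sc3.png

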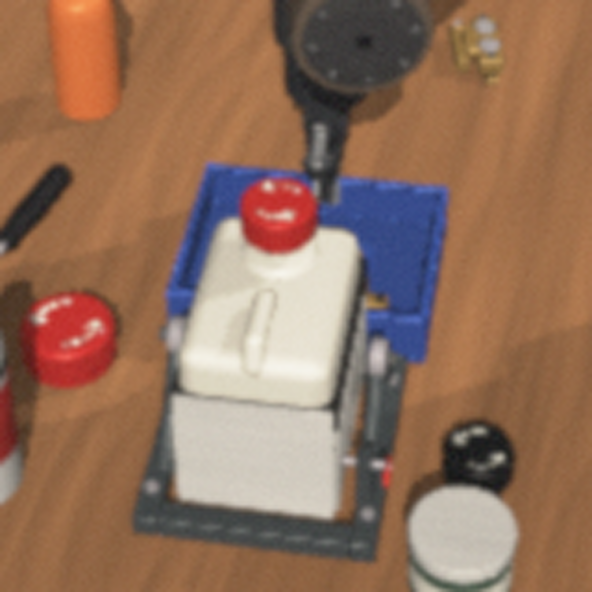

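```bash
python3 - <<'E'
from h import *
s=grab_frame("side");t=grab_frame("top")
q=np.array([[168,297],[427,335],[447,187],[208,165]])/3.7+[190,180]-.35
P=onz(s,q,.05)[:,:2]
print(P,P.mean(0),[np.linalg.norm(P[i]-P[i-1]) for i in range(4)])
hsv=cv2.cvtColor(t["image"],cv2.COLOR_BGR2HSV)
m=cv2.inRange(hsv,(105,120,50),(130,255,255)); m[:,:190]=0
ys,xs=np.nonzero(m); h=cv2.convexHull(np.c_[xs,ys].astype(np.int32)); ap=cv2.approxPolyDP(h,4,True)[:,0]
print(ap.tolist(), onz(t,ap,.05)[:,:2])
B=np.array([.505,.157]); yaw=1.66
X=np.array([np.cos(yaw),np.sin(yaw)]);Y=np.array([-X[1],X[0]])
print("bar frame corners",(P-B)@X,(P-B)@Y)
A=onz(t,ap,.05)[:,:2]; print((A-B)@X,(A-B)@Y)
c=cv2.resize(t["image"][170:270,190:300],None,fx=6,fy=6,interpolation=cv2.INTER_CUBIC); cv2.imwrite("pics/tc3.png",c)
E
```

```text
[[ 0.61390362  0.16297542]
 [ 0.39529068  0.15427038]
 [ 0.41459618 -0.02863646]
 [ 0.63009927 -0.00686727]] [0.51347244 0.07043552] [np.float64(0.17061312817979987), np.float64(0.2187861847929189), np.float64(0.18392285299069697), np.float64(0.2165998164534605)]
[[274, 255], [222, 259], [215, 188], [250, 186], [273, 231]] [[ 0.4176859  -0.02617305]
 [ 0.4036281   0.12423698]
 [ 0.61215315  0.15196604]
 [ 0.62041488  0.04846682]
 [ 0.48757949 -0.02212972]]
bar frame corners [-0.00375006  0.00705474 -0.1768447  -0.17436025] [-0.10900294  0.10951628  0.10658188 -0.11000369]
[-0.17466633 -0.02360199 -0.01455973 -0.11838343 -0.17686559] [ 0.10328498  0.10388755 -0.10627865 -0.10528727  0.03330909]
```

View pics/tc3.png

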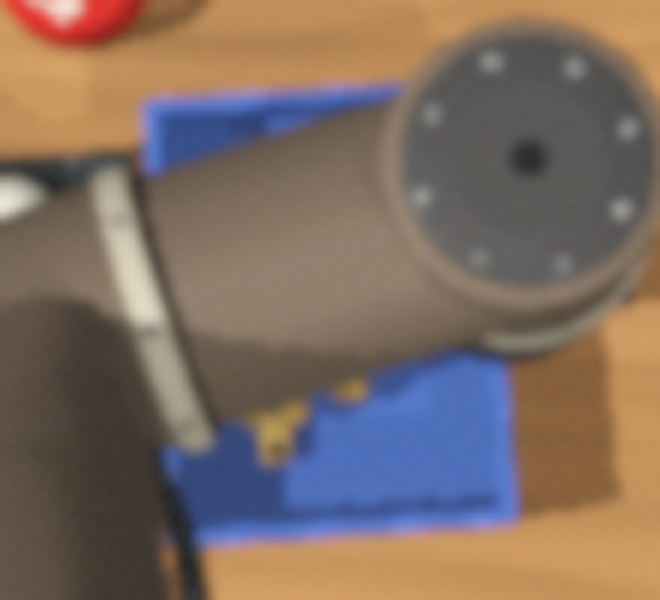

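{"fn": "play_rows", "kwargs": {"plan": [[0, 0, 0, 0, 1, 0, 1], [0, 0, 0, 0, 2, 0, 1], [0, 0, 0, 0, 3, 0, 1], [0, 0, 0, 0, 4, 0, 1], [0, 0, 0, 0, 5, 0, 1], [0, 0, 0, 0, 6, 0, 1], [0, 0, 0, 0, 7, 0, 1], [0, 0, 0, 0, 8, 0, 1], [0, 0, 0, 0, 8, 0, 1], [0, 0, 0, 0, 8, 0, 1]]}}

```text
t: 6.95
eef_pos: [0.5206, -0.0121, 0.0233]
eef_rot: [-0.044, 0.999, -0.0, 0.0]
ft_force: [0.7, -7.4, 6.2]
finger_gap: 0.037
```

```bash
python3 - <<'E'
from h import *
o=get_obs(); st(o);print(np.round(o["wrist_torque"],2))
E
```

```text
t 6.95 p [ 0.5206 -0.0121  0.0233] q [-4.44e-02  9.99e-01 -5.00e-04  1.00e-04] j [ 0.355  0.344 -0.576  0.002 -0.651 -1.838] F [ 0.7 -7.4  6.2] gap 0.037
[-2.46 -0.19 -0.05]
```

{"fn": "play_rows", "kwargs": {"plan": [[0, 0, 0, 0, 0.5, 0, 1], [0, 0, 0, 0, 1, 0, 1], [0, 0, 0, 0, 1.5, 0, 1], [0, 0, 0, 0, 2, 0, 1], [0, 0, 0, 0, 2.5, 0, 1], [0, 0, 0, 0, 3, 0, 1], [0, 0, 0, 0, 3.5, 0, 1], [0, 0, 0, 0, 4, 0, 1], [0, 0, 0, 0, 4, 0, 1], [0, 0, 0, 0, 4, 0, 1]]}}

```text
t: 7.95
eef_pos: [0.5202, -0.0082, 0.0233]
eef_rot: [-0.044, 0.999, -0.001, 0.0]
ft_force: [0.3, -7.6, 6.7]
finger_gap: 0.033
```

```bash
python3 - <<'E'
from h import *
o=get_obs(); st(o);print(np.round(o["wrist_torque"],2))
E
```

```text
t 7.95 p [ 0.5202 -0.0082  0.0233] q [-4.44e-02  9.99e-01 -5.00e-04  1.00e-04] j [ 0.363  0.343 -0.577  0.002 -0.651 -1.846] F [ 0.3 -7.6  6.7] gap 0.033
[-2.63 -0.23 -0.02]
```

{"fn": "play_rows", "kwargs": {"plan": [[0, 0, 0, 0, 1, 0, 1], [0, 0, 0, 0, 2, 0, 1], [0, 0, 0, 0, 3, 0, 1], [0, 0, 0, 0, 4, 0, 1], [0, 0, 0, 0, 5, 0, 1], [0, 0, 0, 0, 6, 0, 1], [0, 0, 0, 0, 6, 0, 1], [0, 0, 0, 0, 6, 0, 1], [0, 0, 0, 0, 6, 0, 1], [0, 0, 0, 0, 6, 0, 1]]}}

```text
t: 8.95
eef_pos: [0.5201, -0.0069, 0.0236]
eef_rot: [-0.044, 0.999, -0.003, -0.0]
ft_force: [11.8, -42.0, 4.7]
finger_gap: 0.034
```

```bash
python3 - <<'E'
from h import *
o=get_obs(); st(o);print(np.round(o["wrist_torque"],2))
s=grab_frame("side")
c=cv2.resize(s["image"][180:340,190:350],None,fx=3.7,fy=3.7,interpolation=cv2.INTER_CUBIC); cv2.imwrite("pics/sc4.png",c)
E
```

```text
t 8.95 p [ 0.5201 -0.0069  0.0236] q [-4.45e-02  9.99e-01 -3.10e-03 -4.00e-04] j [ 0.369  0.343 -0.579  0.009 -0.651 -1.858] F [ 11.8 -42.    4.7] gap 0.034
[-14.94  -4.39   0.02]
```

View pics/sc4.png

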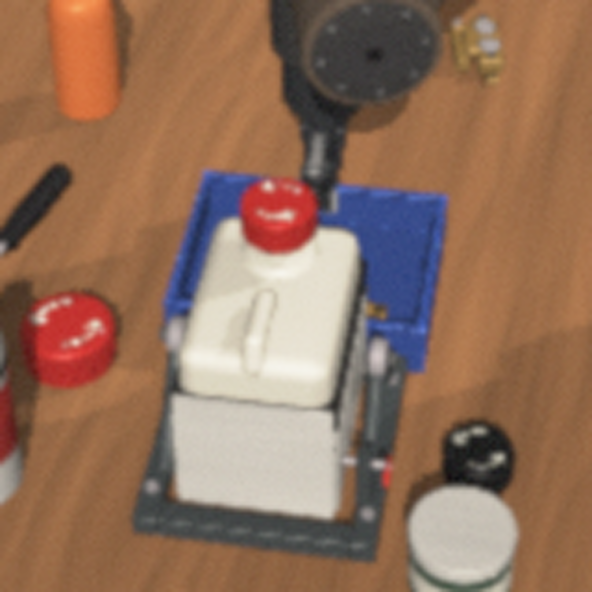

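{"fn": "play_rows", "kwargs": {"plan": [[0, 0, 0, 0, -2, 0, 1], [0, 0, 0, 0, -4, 0, 1], [0, 0, 0, 0, -4.5, 0, 1], [0, 0, 0, 0, -4.5, 0, 0.9], [0, 0, 0, 0, -4.5, 0, 0.7], [0, 0, 0, 0, -4.5, 0, 0.5], [0, 0, 0, 0, -4.5, 0, 0.5], [0, 0, 0, 0, -4.5, 0, 0.5], [0, 0, 0, 0, -4.5, -5, 0.5], [0, 0, 0, 0, -4.5, -30, 0.5]]}}

```text
t: 10.0
eef_pos: [0.518, -0.0059, 0.0512]
eef_rot: [-0.044, 0.999, -0.001, -0.002]
ft_force: [1.0, 0.1, 0.3]
finger_gap: 0.494
```

```bash
python3 - <<'E'
from h import *
o=get_obs(); st(o)
yaw=1.66
# view pose: TCP ~ at 0.30 above tray, on the way
print(delta(o,[.5,.10,.35],np.arctan2(*R.from_quat(o["eef_rot"]).as_matrix()[[1,0],0])))
s=grab_frame("wrist"); cv2.imwrite("pics/w4.png",s["image"])
E
```

```text
t 10.0 p [ 0.518  -0.0059  0.0512] q [-4.43e-02  9.99e-01 -6.00e-04 -2.40e-03] j [ 3.680e-01  3.000e-01 -5.520e-01 -1.000e-03 -7.240e-01 -1.849e+00] F [1.  0.1 0.3] gap 0.494
(array([  10. ,  106.8, -298.9]), np.float64(0.0))
```

View pics/w4.png

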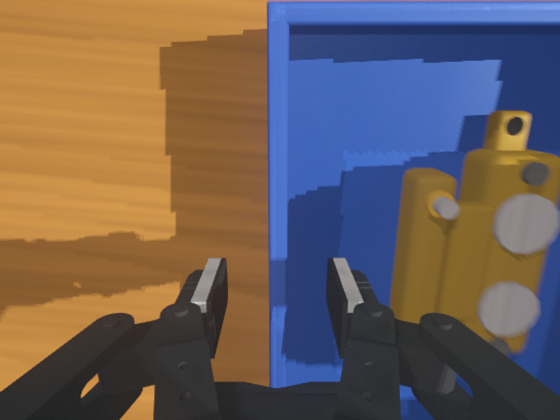

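{"fn": "play_rows", "kwargs": {"plan": [[0, 0, 0, 0, 0, -45, 0.5], [0, 0, -0.1, 0, 0, -90, 0.3], [0, 0, -0.24, 2, 10, -135, 0], [0, 0, -0.38, 4, 30, -180, 0], [0, 0, -0.52, 6, 50, -220, 0], [0, 0, -0.66, 8, 70, -260, 0], [0, 0, -0.8, 9, 90, -295, 0], [0, 0, -0.93, 10, 110, -320, 0], [0, 0, -1.05, 10, 130, -330, 0], [0, 0, -1.05, 10, 136, -330, 0]]}}

```text
t: 11.05
eef_pos: [0.498, 0.1306, 0.3849]
eef_rot: [-0.541, 0.841, 0.0, 0.002]
ft_force: [0.4, -0.2, -0.3]
finger_gap: 0.999
```

```bash
python3 - <<'E'
from h import *
o=get_obs(); st(o)
s=grab_frame("wrist"); cv2.imwrite("pics/w5.png",s["image"])
o=get_obs(); st(o)
s=grab_frame("wrist"); cv2.imwrite("pics/w5.png",s["image"])
E
```

```text
t 11.05 p [0.498  0.1306 0.3849] q [-0.5408  0.8411  0.      0.0019] j [ 0.638  0.024 -0.066  0.    -1.476 -1.066] F [ 0.4 -0.2 -0.3] gap 0.999
t 11.1 p [0.4976 0.1305 0.3834] q [-5.391e-01  8.423e-01  2.000e-04  8.000e-04] j [ 0.638  0.025 -0.068 -0.    -1.475 -1.07 ] F [-0.6 -0.1 -0.5] gap 1.0
```

View pics/w5.png

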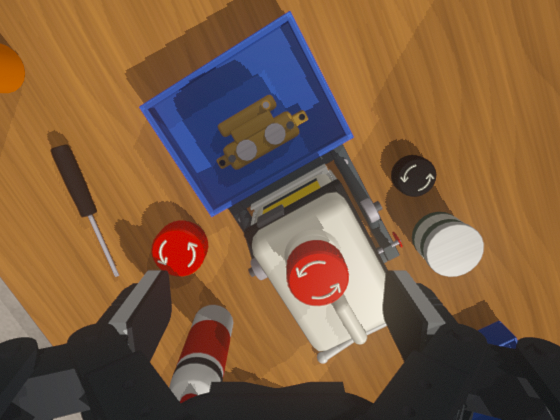

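```bash
python3 - <<'E'
from h import *
o=get_obs(); s=grab_frame("wrist")
P=onz(s,[[142,106],[290,14],[353,138],[215,215]],.05,o)[:,:2]
print(P,P.mean(0),[np.linalg.norm(P[i]-P[i-1]) for i in range(4)],np.arctan2(*(P[2]-P[3])[::-1]),np.arctan2(*(P[2]-P[1])[::-1]))
B=np.array([.505,.157]);yaw=1.66
X=np.array([np.cos(yaw),np.sin(yaw)]);Y=np.array([-X[1],X[0]])
print((P-B)@X,(P-B)@Y)
h=cv2.cvtColor(s["image"],cv2.COLOR_BGR2HSV)
r=cv2.inRange(h,(0,150,60),(6,255,255))|cv2.inRange(h,(172,150,60),(180,255,255))
r=cv2.morphologyEx(r,cv2.MORPH_CLOSE,np.ones((9,9)))
for q in cv2.findContours(r,cv2.RETR_EXTERNAL,cv2.CHAIN_APPROX_NONE)[0]:
    if cv2.contourArea(q)>800: print(cv2.contourArea(q),cv2.boundingRect(q),cv2.fitEllipse(q))
c=cv2.resize(s["image"][190:370,210:410],None,fx=3,fy=3,interpolation=cv2.INTER_CUBIC)
cv2.imwrite("pics/w5c.png",c)
for g in ([.499,.217],[.4995,.219]):
  th=np.linspace(0,2*np.pi,40); print(g,[np.round(cv2.fitEllipse(proj(s,np.c_[g[0]+.0285*np.cos(th),g[1]+.0285*np.sin(th),th*0+z],o).astype(np.float32)),1) if 0 else proj(s,[[*g,z]],o).round(1).tolist() for z in (.205,.2328)])
E
```

```text
[[ 6.24372853e-01  3.80696002e-04]
 [ 4.12920314e-01 -1.62860779e-02]
 [ 3.98259415e-01  1.48916861e-01]
 [ 6.08184789e-01  1.66703711e-01]] [0.51093434 0.0749288 ] [np.float64(0.16710894317576389), np.float64(0.21210836313406212), np.float64(0.1658522020319305), np.float64(0.21067756125839235)] -3.0570651457818783 1.6593092292278682
[-0.16663096 -0.16439413  0.00145803  0.00047287] [-0.10494573  0.10715084  0.10703627 -0.10363898]
1335.5 (179, 322, 51, 57) ((206.94227600097656, 349.87542724609375), (45.34779357910156, 60.00722122192383), 8.472722053527832)
3109.0 (287, 242, 62, 65) ((316.90960693359375, 274.6989440917969), (60.62577819824219, 65.3748779296875), 158.93226623535156)
2332.0 (151, 222, 57, 56) ((179.5360107421875, 249.34027099609375), (52.9141731262207, 56.38627624511719), 47.47617721557617)
[0.499, 0.217] [[[313.7, 264.8]], [[316.8, 278.6]]]
[0.4995, 0.219] [[[314.0, 266.7]], [[317.1, 280.7]]]
```

View pics/w5c.png

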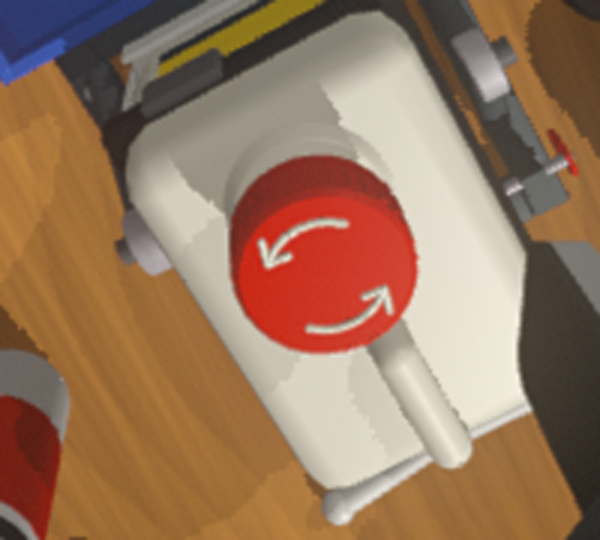

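```bash
python3 - <<'E'
from h import *
o=get_obs(); st(o); s=grab_frame("wrist"); print(onz(s,[[318.3,281]],.2328,o))
print(delta(o,[.499,.219,.203],-2.0))
E
```

```text
t 11.2 p [0.4973 0.129  0.3821] q [-5.384e-01  8.427e-01  1.000e-04 -6.000e-04] j [ 0.636  0.026 -0.071 -0.    -1.475 -1.07 ] F [ 0.3 -1.  -0.3] gap 1.002
[[0.49847874 0.21871532 0.2328    ]]
(array([-82.6,  36.2, 179.1]), np.float64(-0.0046))
```

{"fn": "play_rows", "kwargs": {"plan": [[0, 0, 0, -20, 9, 0, 0], [0, 0, 0, -45, 20, 20, 0], [0, 0, 0, -70, 30, 45, 0], [0, 0, 0, -83, 36, 75, 0], [0, 0, 0, -83, 36, 105, 0], [0, 0, 0, -83, 36, 130, 0], [0, 0, 0, -83, 36, 150, 0], [0, 0, 0, -83, 36, 160, 0], [0, 0, 0, -83, 36, 160, 0], [0, 0, 0, -83, 36, 160, 0]]}}

```text
t: 12.25
eef_pos: [0.5004, 0.2192, 0.2235]
eef_rot: [-0.539, 0.842, -0.0, 0.0]
ft_force: [-0.0, -0.8, 1.0]
finger_gap: 1.003
```

```bash
python3 - <<'E'
from h import *
o=get_obs(); st(o); print(delta(o,[.4987,.219,.203],-2.0))
s=grab_frame("wrist"); cv2.imwrite("pics/w6.png",s["image"])
s=grab_frame("side"); cv2.imwrite("pics/s6.png",cv2.resize(s["image"][150:330,180:360],None,fx=3.3,fy=3.3,interpolation=cv2.INTER_CUBIC))
E
```

```text
t 12.25 p [0.5004 0.2192 0.2235] q [-5.388e-01  8.424e-01 -2.000e-04  2.000e-04] j [ 7.720e-01  1.530e-01 -2.860e-01  1.000e-03 -1.132e+00 -1.205e+00] F [-0.  -0.8  1. ] gap 1.003
(array([ 0.9,  1.4, 20.5]), np.float64(-0.0036))
```

View pics/w6.png

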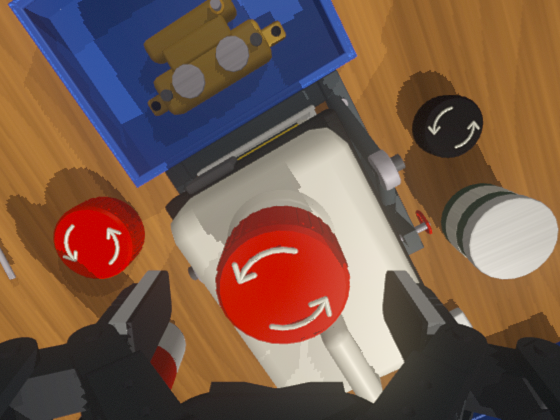

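View pics/s6.png

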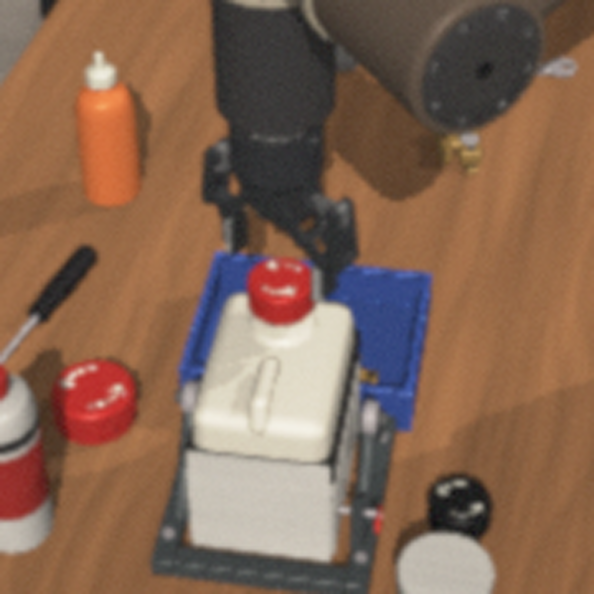

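```bash
python3 - <<'E'
from h import *
o=get_obs(); s=grab_frame("wrist"); p=onz(s,[[283,281]],.2328,o)[0]; print(p, delta(o,[p[0],p[1],.203],-2.0))
E
```

```text
[0.49721255 0.21741647 0.2328    ] (array([ 3.4,  2. , 21. ]), np.float64(-0.0032))
```

{"fn": "play_rows", "kwargs": {"plan": [[0, 0, 0, 1, 1, 7, 0], [0, 0, 0, 2, 2, 14, 0], [0, 0, 0, 2, 2, 20, 0], [0, 0, 0, 2, 2, 20, 0.1], [0, 0, 0, 2, 2, 20, 0.25], [0, 0, 0, 2, 2, 20, 0.4], [0, 0, 0, 2, 2, 20, 0.6], [0, 0, 0, 2, 2, 20, 0.8], [0, 0, 0, 2, 2, 20, 1], [0, 0, 0, 2, 2, 20, 1]]}}

```text
t: 13.4
eef_pos: [0.4974, 0.2186, 0.2032]
eef_rot: [-0.539, 0.842, -0.0, 0.0]
ft_force: [-0.8, -0.5, 5.0]
finger_gap: 0.646
```

```bash
python3 - <<'E'
from h import *
o=get_obs(); st(o); print(o["wrist_torque"])
s=grab_frame("wrist"); cv2.imwrite("pics/w7.png",s["image"])
E
```

```text
t 13.4 p [0.4974 0.2186 0.2032] q [-5.392e-01  8.422e-01 -0.000e+00  4.000e-04] j [ 0.775  0.163 -0.321  0.    -1.086 -1.207] F [-0.8 -0.5  5. ] gap 0.646
[-0.22285609  0.46593694 -0.01023351]
```

View pics/w7.png

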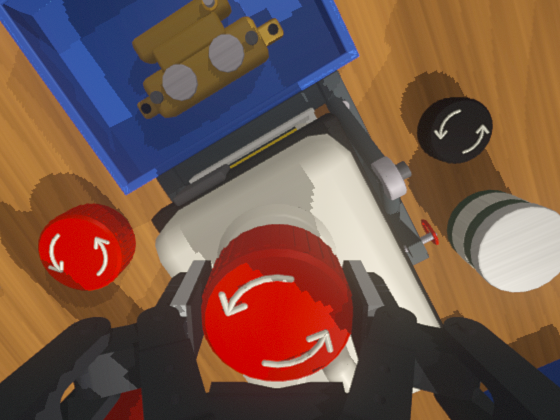

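{"fn": "play_rows", "kwargs": {"plan": [[0, 0, 0, 0, 0, 1, 1], [0, 0, 0, 0, 0, 2, 1], [0, 0, 0, 0, 0, 3, 1], [0, 0, 0, 0, 0, 4, 1], [0, 0, 0, 0, 0, 5, 1], [0, 0, 0, 0, 0, 5, 1], [0, 0, 0, 0, 0, 5, 1], [0, 0, 0, 0, 0, 5, 1], [0, 0, 0, 0, 0, 5, 1], [0, 0, 0, 0, 0, 5, 1]]}}

```text
t: 14.45
eef_pos: [0.4975, 0.2186, 0.1992]
eef_rot: [-0.539, 0.842, -0.0, 0.001]
ft_force: [-5.1, -1.9, 13.4]
finger_gap: 0.641
```

```bash
python3 - <<'E'
from h import *
o=get_obs(); st(o); print(o["wrist_torque"])
E
```

```text
t 14.45 p [0.4975 0.2186 0.1992] q [-5.393e-01  8.421e-01 -1.000e-04  7.000e-04] j [ 7.750e-01  1.660e-01 -3.270e-01  1.000e-03 -1.076e+00 -1.207e+00] F [-5.1 -1.9 13.4] gap 0.641
[-0.50528511  1.84670295  0.03133389]
```

{"fn": "play_rows", "kwargs": {"plan": [[0, 0, -0.08, 0, 0, 0.2, 1], [0, 0, -0.2, 0, 0, 0.2, 1], [0, 0, -0.32, 0, 0, 0.2, 1], [0, 0, -0.44, 0, 0, 0.2, 1], [0, 0, -0.56, 0, 0, 0.2, 1], [0, 0, -0.68, 0, 0, 0.2, 1], [0, 0, -0.8, 0, 0, 0.2, 1], [0, 0, -0.92, 0, 0, 0.2, 1], [0, 0, -1.04, 0, 0, 0.2, 1], [0, 0, -1.1, 0, 0, 0.2, 1]]}}

```text
t: 15.45
eef_pos: [0.4994, 0.2199, 0.1999]
eef_rot: [0.901, -0.434, 0.002, -0.002]
ft_force: [1.3, 0.5, 11.9]
finger_gap: 0.647
```

```bash
python3 - <<'E'
from h import *
o=get_obs(); st(o); print(o["wrist_torque"])
s=grab_frame("wrist"); cv2.imwrite("pics/w8.png",s["image"])
E
```

```text
t 15.45 p [0.4994 0.2199 0.1999] q [ 0.901  -0.4338  0.0017 -0.0024] j [ 0.775  0.167 -0.326  0.002 -1.073 -0.103] F [ 1.3  0.5 11.9] gap 0.647
[ 0.2759804  -0.44522102 -0.06575784]
```

View pics/w8.png

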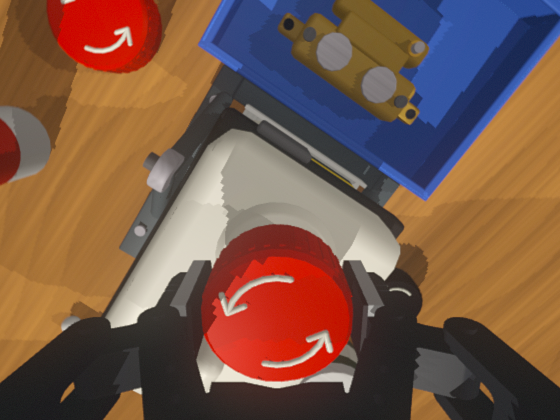

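The arrows keep their place in the wrist view, so the cap turned with the gripper, about 63°. Next I lift it straight up.

{"fn": "play_rows", "kwargs": {"plan": [[0, 0, 0, 0, 0, -2, 1], [0, 0, 0, 0, 0, -4, 1], [0, 0, 0, 0, 0, -6, 1], [0, 0, 0, 0, 0, -9, 1], [0, 0, 0, 0, 0, -13, 1], [0, 0, 0, 0, 0, -17, 1], [0, 0, 0, 0, 0, -21, 1], [0, 0, 0, 0, 0, -25, 1], [0, 0, 0, 0, 0, -30, 1], [0, 0, 0, 0, 0, -30, 1]]}}

```text
t: 16.5
eef_pos: [0.4974, 0.2187, 0.2284]
eef_rot: [0.9, -0.436, 0.0, -0.0]
ft_force: [0.9, 0.6, -0.2]
finger_gap: 0.641
```

```bash
python3 - <<'E'
from h import *
o=get_obs(); st(o); print(o["wrist_torque"])
s=grab_frame("wrist"); cv2.imwrite("pics/w9.png",s["image"])
E
```

```text
t 16.5 p [0.4974 0.2187 0.2284] q [ 8.999e-01 -4.362e-01  2.000e-04 -4.000e-04] j [ 0.775  0.144 -0.284  0.    -1.142 -0.107] F [ 0.9  0.6 -0.2] gap 0.641
[-0.01161747 -0.02321826 -0.01650192]
```

View pics/w9.png

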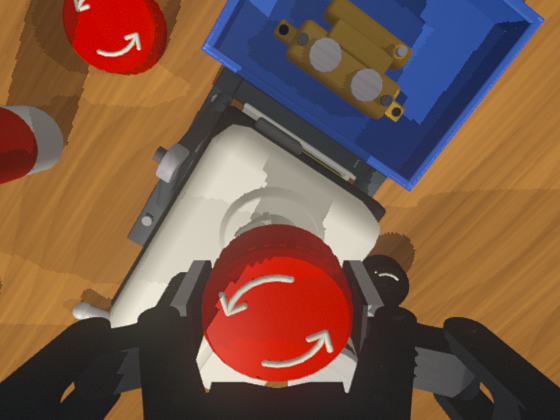

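{"fn": "play_rows", "kwargs": {"plan": [[0, 0, 0, 0, 0, -6, 1], [0, 0, 0, 0, 0, -14, 1], [0, 0, 0, 0, 0, -23, 1], [0, 0, 0, 0, 0, -32, 1], [0, 0, 0, 0, 0, -41, 1], [0, 0, 0, 0, 0, -47, 1], [0, 0, 0, 0, 0, -51, 1], [0, 0, 0, 0, 0, -52, 1], [0, 0, 0, 0, 0, -52, 1], [0, 0, 0, 0, 0, -52, 1]]}}

```text
t: 17.55
eef_pos: [0.497, 0.2185, 0.2792]
eef_rot: [0.9, -0.436, -0.0, 0.0]
ft_force: [0.3, -0.6, -0.6]
finger_gap: 0.643
```

```bash
python3 - <<'E'
from h import *
o=get_obs(); st(o)
s=grab_frame("wrist"); cv2.imwrite("pics/w10.png",s["image"])
s=grab_frame("side"); cv2.imwrite("pics/s10.png",cv2.resize(s["image"][120:340,150:390],None,fx=2.6,fy=2.6,interpolation=cv2.INTER_CUBIC))
E
```

```text
t 17.55 p [0.497  0.2185 0.2792] q [ 8.998e-01 -4.362e-01 -2.000e-04  3.000e-04] j [ 0.775  0.113 -0.203 -0.    -1.256 -0.107] F [ 0.3 -0.6 -0.6] gap 0.643
```

View pics/w10.png

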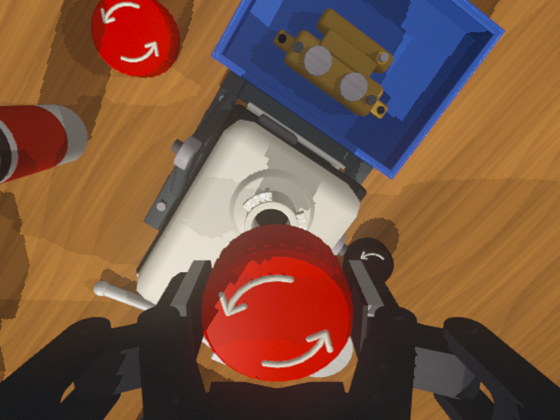

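View pics/s10.png

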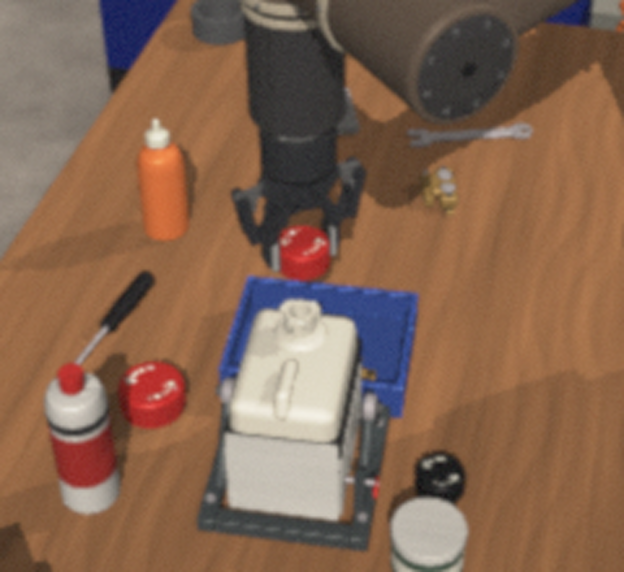

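```bash
python3 - <<'E'
from h import *
o=get_obs(); s=grab_frame("wrist")
P=onz(s,[[213,53],[388,179],[504,31]],.05,o)[:,:2]
B=np.array([.505,.157]);yaw=1.66
X=np.array([np.cos(yaw),np.sin(yaw)]);Y=np.array([-X[1],X[0]])
print((P-B)@X,(P-B)@Y)
print("mouth",onz(s,[[272,219]],.215,o)); st(o); print(o["joint_velocities"].round(3))
E
```

```text
[-0.00150912  0.00396824 -0.16563053] [-0.11023404  0.10358964  0.10662   ]
mouth [[0.5021708  0.21578425 0.215     ]]
t 17.65 p [0.4971 0.2184 0.2792] q [ 8.998e-01 -4.362e-01 -1.000e-04  3.000e-04] j [ 0.775  0.113 -0.203 -0.    -1.256 -0.107] F [-0.1  0.4 -1. ] gap 0.643
[-0.    -0.002 -0.     0.001 -0.001 -0.001]
```

All checks agree: the tray is against the bar, square and centred, and the cap is within about 6 mm of the mouth's axis. Handing in.

```bash
python3 - <<'E'
from h import *
print(finish_job()); st(get_obs())
E
```

```text
the job is handed in; nothing more can be done
None
the job is handed in; nothing more can be done
```

The tray is up against the stand's front bar and the cap is off, held about 80 mm above the open mouth. I handed the job in at about 17.7 s of the 53 s; it reports no verdict.

**Tray:** I gripped the tray's far long wall, slid and turned it along the bench, and pressed it against the bar. The push rose from about 7 N to 42 N at contact, then I backed off and let go. In the last wrist picture:
- The tray's edge was within about 4 mm of my estimate of the bar's front face.
- It was centred to about 3 mm and square to about 0.03 rad.
- The caliper was lying in it.

**Cap:** I gripped it and pressed it about 4 mm down at 13 N. I then turned it about 63° anticlockwise and lifted it straight up. At the last check:
- It was about 80 mm above the mouth, level, and the arm was still.
- The finger opening was steady at 0.64, with no outside force beyond noise.

**Disagreements between checks:**
- The last reading of the mouth from the wrist camera was about 6 mm off the cap's axis, while the earlier one was about 2 mm off. Both are well inside the 30 mm allowed.
- The bar touched about 3 mm farther on than I had measured from the top view.

Bystanders: I saw no sign of any being moved, but I only looked at them in the pictures and did not measure them.

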